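# Set the reference cell in the smoke meter

## Robot

A 6-joint arm with a two-finger parallel gripper is mounted at the origin on a cart in front of the work surface, level with it; the furniture and walls round the work are solid. World frame = base frame: x ahead of the robot, y to its left, z up, the work surface at z = 0. Lengths are in mm, angles in degrees, forces in N, time in s.
With the tool pointing down it reaches from about 425 to 950 mm from the base axis. Payload 14.7 kg.
Tool frame: the origin (TCP) lies on the centre line of the jaws, within the pads' length; the fingertips stand 25 mm ahead of it and the grasp point (between the pads) lies 6 mm ahead of it; z points along the fingers, y is the line along which they close (so a half turn about z gives the same grasp; the last joint's range is limited). The gripper opens to 85 mm and grips with 20 to 120 N. Pads are 22 mm wide; open, the fingers measure 114 mm over their backs; the gripper's body (76 mm by 85 mm) begins 54 mm behind the grasp point. The pads swing forward as they close: fully open they stand 13 mm farther back than shut.
Start: joints at [-69.935, 27.513, 91.461, -0, 61.026, -2.67], TCP at [251.22, -599.484, 256.297] pointing down, gripper open.
Joint ranges: [-157.49, 157.49], [-46.99, 117.5], [13.45, 153.17], [-89.5, 269.5], [5.16, 153.95], [-167.48, 167.48]. Speed limits (degrees/s): [108.29, 108.29, 136.94, 172.46, 172.46, 172.46].

## Interface

Orientations are given as [roll, pitch, yaw] about the fixed x, y, z axes, in that order (R = Rz(yaw) Ry(pitch) Rx(roll)).
In Python, from bench import readout, snapshot, calibration, robot gives the robot as it stands. The module is installed in compiled form; this text tells all that it offers.
- The arm moves only by the shell command python3 -m creep 'ROWS' [OPENING] [FORCE]. ROWS is a JSON object whose one key "deltas" holds a list of rows, each a list of 4 numbers: the shift along the tool's x, y, z in mm, then the turn about the tool's z in rad. A call has exactly 8 rows; each row is the pose to reach, as a shift and turn from the pose commanded when the call began, along the tool's axes at that moment; what a row does not reach only later rows make up. A row lasts 1/8 s, in which the tool goes at most 62.5 mm and 10.7 degrees, less where a joint would pass 70% of its speed; a pose out of reach is approached as far as the arm can. A call with a gripper value outside its range is refused whole. OPENING is the opening, from -1 (shut) to 1 (fully open), set as the call begins (- or left out, the last holds). The fingers move at their own pace and stop on an object; FORCE is the grip in N (left out, the last holds). Time passes only in rows, so rows that repeat a pose let the fingers close, or fill a call up. It gives the time, the measured TCP pose, the force, the opening and the grip force at its end, in the units of the state.
- readout.read_state(): the state, without advancing time (a new reading comes with each control period).
- snapshot(name): name is "scene" or "side" or "wrist"; returns the picture (384x512x3 uint8, red, green, blue); there is no depth.
- calibration(name): a dict with "fx", "fy", "cx", "cy" (pixels), "k1" (the pictures are not rectified: a ray, as slopes to the right and down, at radius r is drawn at 1 + k1 r^2 times it, then the intrinsics apply), "R" (3x3) and "t" (3): a world point X has camera coordinates R X + t. Camera axes: x right, y down, z forward; pixel columns grow to the right and rows downward; lengths in mm; the calibration is good to about 2 mm. A picture is of the moment at which its call begins: read the wrist's pose just before it. calibration takes no time and is no camera call; for the wrist camera it gives the pose at the moment of the call.
- robot.sign_off(): hands the job in; it is judged then, once.
The state is a dict: "t": time; "joints": joint angles; "qd": joint speeds; "joint_efforts": joint torques, N m; "tcp_pos": TCP position; "ee_rot": TCP orientation; "contact_force": force on the tool from outside, world axes, zero at the start; "wrist_torque": the same for the moment, N m; "grip_width": opening from 0.0 (shut) to 1.0 (fully open); "grasp_force": force on a finger pad.
Only numpy, scipy, OpenCV 4.12 (cv2) and the standard library are available. Lean on these libraries where they do the work, as an engineer would, in place of code of your own. Each camera call takes 0.05 s, during which the arm holds its last target. There are 200 camera calls.

## Task

The smoke meter on the bench needs a check reading: take the reference cell, the one with two clear glass faces, out of the wooden stand, leaving the solid blank there, and set it in the well of the meter's cell block with its clear faces looking along the light path between the lamp barrel and the detector. The block may be clamped anywhere along its slot, so feel for the well, never force the glass, and press the cell gently but fully home against the sprung roller. Then shut the light hood all the way down over it.

Things in the scene. Friction and masses are not known exactly. Their poses are not given: they have to be found in the camera images.
- cell: Reference cell: upright square block 30 x 30 x 70 mm, 0.11 to 0.2 kg; origin at the centre of its underside. Lower 42 mm: aluminium frame, clear glass in the faces toward its own +y and -y, solid ribbed faces toward +x and -x. Upper 28 mm: square black cap, flush with the body, to hold; a raised bar on the cap runs along y. Foot bevelled by 1.5 mm. Over 40 N between cell and meter chips the glass.
- blank: Solid blank: same size, shape and black cap as the cell, but all four faces are solid and ribbed and its cap has no bar. Origin at the centre of its underside. It stays in the stand.
- stand: Pale wooden stand, fixed, 62 (x) x 150 (y) x 14 mm; origin at the centre of its underside. Two round pockets, 46 mm across, 8 mm deep, at y = +38 and -38 mm of its frame. Cell and blank stand in them, either in either, turned any way.
- meter: Smoke meter, a grey box fixed to the bench, 116 (x) x 170 (y) mm; its flat deck is 66 mm above the bench. Origin on its underside, below the middle of the slot in the deck. Its front, with the dial, faces -x. The light path runs along its y axis: lamp barrel out to 135 mm at the +y end, detector head out to 127 mm at the -y end, both lower than the deck.
- slot_centre (a point): Middle of the 52 (x) x 70 (y) mm slot in the deck, at deck height, axes as the meter's. In the slot, flush with the deck, is a steel cell block, 46 (x) x 42 (y) mm, with a square open well 32 x 32 mm, 34 mm deep, sides parallel to the axes. The well's centre is at x = 0, but the block is clamped anywhere within 11 mm to either side of y = 0: not reported, to be seen or felt.
- well_floor (a point): Point at the depth of the well's floor, 34 mm straight below slot_centre, axes as the meter's. Fully home, the cell's underside is at this height and its top 36 mm above the deck. A sprung roller in the well's rear (+x) wall, 9 to 25 mm below the deck, presses the cell on to the front wall: pushing the cell past it takes about 5 to 12 N, more than the cell's weight.
- hood_hinge (a point): Middle of the hood's hinge axis, which runs along the meter's y: 48 mm behind (+x of) slot_centre and 1 mm above the deck. The hinge is stiff (about 0.09 N m): the hood stays where it is left and must be pushed all the way down.
- hood (a joint): Angle of the light hood, rad: 0 is shut on the deck, 1.57 stands up behind the slot, 1.9 is its stop. The hood is an open black box, 80 mm from hinge to front edge, 64 mm wide (y), 46 mm high outside. Shut, it reaches 80 mm from the hinge toward the front (-x). Open, its hollow side faces the front and its closed back is 46 mm farther behind (+x).
Not all that is in view belongs to the job. Leave any green or orange look-alike of the cell alone.

How it is judged (in metres and radians):
On the way, in this order (a step that is already met when the one before it is completed fails the run):
1. the cell is fully home in the well, clear faces along the light path, the hood still open (z of cell in the frame of meter below 0.0342 m and angle between the y axis of cell and the y axis of meter, either way round below 0.09 rad and angle between cell's own z axis and vertical below 0.06 rad and x of cell in the frame of meter between -0.004 and 0.004 m and y of cell in the frame of meter between -0.015 and 0.015 m and value of joint hood above 1 rad), for 0.2 s.
2. the hood is shut (value of joint hood below 0.06 rad), for 0.2 s.
At the end, for the whole second after the job is handed in: The cell stands in the well within 2.2 mm of its floor, upright, its clear faces within 0.09 rad of square to the light path; the hood is shut to within 0.06 rad; the blank is still in the stand (z of cell in the frame of meter below 0.0342 m and angle between the y axis of cell and the y axis of meter, either way round below 0.09 rad and angle between cell's own z axis and vertical below 0.06 rad and x of cell in the frame of meter between -0.004 and 0.004 m and y of cell in the frame of meter between -0.015 and 0.015 m and value of joint hood below 0.06 rad and linear speed of cell below 0.02 m/s and horizontal distance between blank and stand below 0.055 m and height (world z) of blank below 0.012 m); the robot touches nothing.
It fails at once if the cell is pressed against the meter with more than 40 N (contact force between cell and meter above 40 N).
It fails at once if the blank is taken out of the stand or knocked over (height (world z) of blank above 0.02 m or angle between blank's own z axis and vertical above 0.3 rad).
It also fails if it takes over 72 s, if anything falls off the work surface, if the arm or the gripper's body presses on something with over 40 N, if the wrist force passes 120 N, or if a joint passes its speed limit or range.

## Working session

There is one attempt and no reset: what is moved stays moved. The work goes in short steps, Python scripts to look and compute and a shell command to move; the robot and the scene stay as the last step left them, time stands still between calls to the robot, and variables do not carry over. Pictures are saved under pics/ and viewed, at most 10 in all, crops included, and the job is handed in when it is done.

```bash
mkdir -p pics
cat > h.py <<'E'
import numpy as np, cv2
from bench import readout, snapshot, calibration, robot
def ray(c,u,v):
    x=(u-c['cx'])/c['fx'];y=(v-c['cy'])/c['fy'];X,Y=x,y
    for _ in range(20):
        f=1+c['k1']*(X*X+Y*Y);X,Y=x/f,y/f
    R=np.array(c['R']);t=np.array(c['t'])
    return -R.T@t, R.T@np.array([X,Y,1.])
def pt(c,u,v,z):
    o,d=ray(c,u,v); return o+d*(z-o[2])/d[2]
def px(c,P):
    q=np.array(c['R'])@np.array(P,float)+np.array(c['t']);x,y=q[:2]/q[2];f=1+c['k1']*(x*x+y*y)
    return np.array([c['fx']*x*f+c['cx'],c['fy']*y*f+c['cy']])
E
python3 - <<'E'
from h import *
import json
s=readout.read_state();print(s)
cs={}
ims=[]
for n in("scene","side"):
    c=calibration(n);cs[n]=c
    print(n,c)
    im=snapshot(n)[:,:,::-1];cv2.imwrite(f'pics/{n}0.png',im)
    cv2.imwrite(f'pics/{n}0x.png',cv2.resize(im,(800,600),interpolation=cv2.INTER_CUBIC))
E
```

```text
{'t': 0.0, 'joints': array([-6.99369022e+01,  2.75505789e+01,  9.14955868e+01,  1.34632336e-04,
        6.10263516e+01, -2.66901897e+00]), 'qd': array([-0.00289586,  0.0385729 ,  0.04665532,  0.10508918,  0.04028244,
       -0.03245964]), 'joint_efforts': array([ 1.11583879e-03, -9.50622940e+01, -4.30177116e+01, -8.58505109e-05,
        1.23875213e-02, -1.79835070e-06]), 'tcp_pos': array([ 251.0666185 , -599.11721495,  255.65223464]), 'ee_rot': array([-1.79927567e+02, -3.49443398e-03,  2.27320492e+01]), 'contact_force': array([ 0.03998413,  0.34011805, -0.31230596]), 'wrist_torque': array([-0.00651794, -0.04183968, -0.01613599]), 'grasp_force': 0.0, 'grip_width': 0.9970612612518857}
scene {'fx': 392.82637331097567, 'fy': 392.82637331097567, 'cx': 256.0331102812412, 'cy': 194.16785962479815, 'k1': -0.02163301155912459, 'R': array([[-0.7757004 , -0.63089739, -0.01604306],
       [-0.23890434,  0.31707656, -0.91781652],
       [ 0.58413492, -0.70811789, -0.39668054]]), 't': array([396.44420234, 198.61478536, 746.10840129])}
side {'fx': 415.828317230984, 'fy': 415.828317230984, 'cx': 251.66539908541745, 'cy': 198.94900941988794, 'k1': 0.05192106478038022, 'R': array([[ 0.99924249, -0.0372937 , -0.01111893],
       [-0.03028429, -0.56575691, -0.82401577],
       [ 0.02443999,  0.82372829, -0.56645775]]), 't': array([-485.79220182,   83.64050513,  980.19648411])}
```

View pics/scene0x.png

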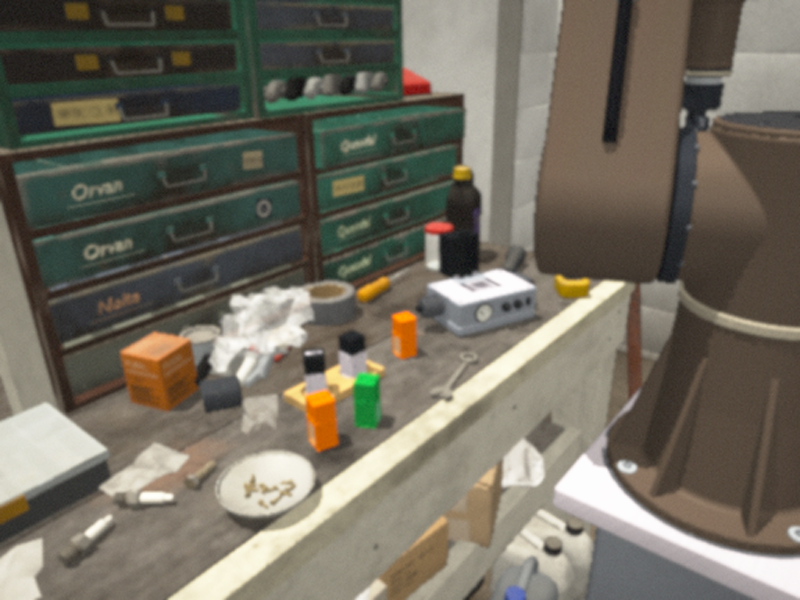

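View pics/side0x.png

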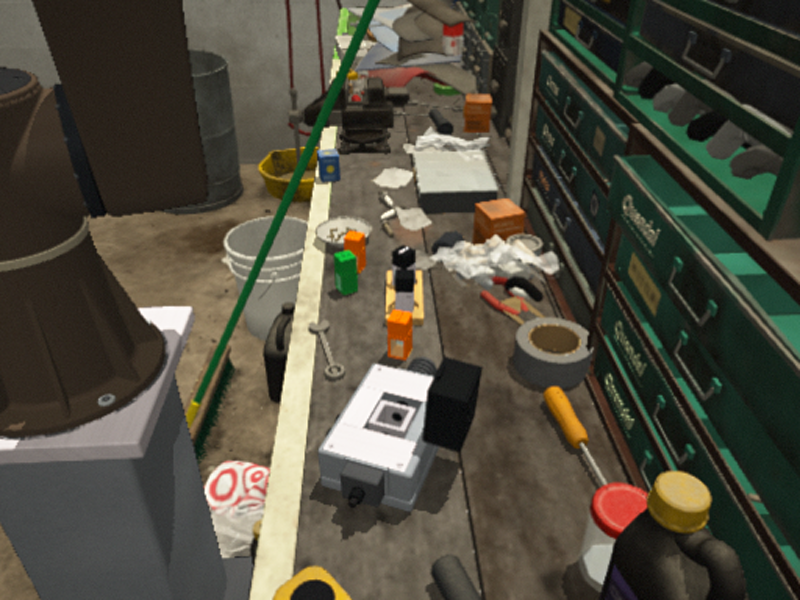

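The scene view shows the stand at about (333,383) in the 800x600 picture, with the cell and blank on it. The meter is at (480,300). In the side view the stand is at (404,295), the meter slot at (395,415), and the open hood at (455,405). I'll get rough positions and an enlarged composite.

Run:
```python
from h import *
k=.64
c=calibration('side');e=calibration('scene');w=calibration('wrist')
print('slot',pt(c,395*k,415*k,66),'stand',pt(c,404*k,300*k,14), 'far cap top',pt(c,404*k,252*k,76),'near cap',pt(c,405*k,277*k,76))
print('scene: bar cap',pt(e,314*k,352*k,76),pt(e,351*k,335*k,76))
o,d=ray(w,w['cx'],w['cy']);print('wrist',o,d,w['fx'],w['R'])
a=cv2.imread('pics/side0.png');b=cv2.imread('pics/scene0.png')
A=cv2.resize(a[225:325,195:325],(520,400),interpolation=cv2.INTER_CUBIC)
B=cv2.resize(a[145:220,235:285],(267,400),interpolation=cv2.INTER_CUBIC)
C=cv2.resize(b[200:275,175:255],(213,200),interpolation=cv2.INTER_CUBIC)
D=np.zeros((600,800,3),np.uint8);D[:400,:520]=A;D[:400,523:790]=B;D[400:600,:213]=C
cv2.imwrite('pics/crop1.png',D)
```

```text
slot [ 481.66315493 -198.00830505   66.        ] stand [509.41069445 132.4883951   14.        ] far cap top [512.25401862 186.27441986  76.        ] near cap [509.72543918 105.30032694  76.        ]
scene: bar cap [508.69261911 195.48127415  76.        ] [504.20762694 123.46307041  76.        ]
wrist [ 315.62435605 -573.19754869  373.44905501] [-0.25143754 -0.10425538 -0.96224216] 268.3960873600067 [[ 3.85788662e-01 -9.22586791e-01 -8.49180325e-04]
 [-8.87663378e-01 -3.71435632e-01  2.72193495e-01]
 [-2.51437539e-01 -1.04255378e-01 -9.62242163e-01]]
```

View pics/crop1.png

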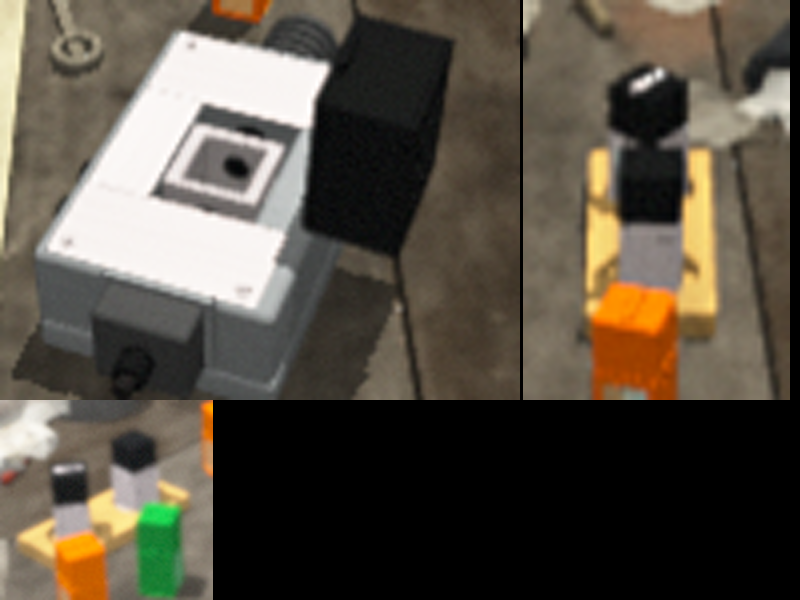

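The cell, with its white bar, is the far (+y) piece at about (511,190). The well is dark and sits in the slot near crop pixel (228,165). I'll move the wrist camera over the meter.

```bash
python3 - <<'E'
from h import *
c=calibration('side')
for n,u,v in [('farleft',176,32),('nearleft',38,258),('nearright',268,308),('slotFL',203,105),('slotNL',158,192),('slotNR',255,222),('wellFL',198,137),('wellNL',182,178),('wellNR',250,192),('wellFR',266,150),('blkFL',192,122),('blkNL',165,187),('blkNR',262,209),('blkFR',287,145)]:
    print(n,pt(c,195+u/4,225+v/4,66).round(1))
E
python3 -m creep '{"deltas":[[46,-35,0,0],[92,-70,0,0],[138,-105,0,0],[183,-140,0,0],[229,-175,0,0],[275,-210,0,0],[321,-245,0,0],[367,-280,0,0]]}' 1 40
```

```text
farleft [456.6 -99.   66. ]
nearleft [ 393.3 -254.4   66. ]
nearright [ 493.9 -288.1   66. ]
slotFL [ 469.3 -156.7   66. ]
slotNL [ 446.8 -216.    66. ]
slotNR [ 491.  -237.3   66. ]
wellFL [ 466.3 -179.7   66. ]
wellNL [ 458.1 -207.3   66. ]
wellNR [ 489.6 -218.1   66. ]
wellFR [ 498.7 -190.3   66. ]
blkFL [ 463.6 -168.8   66. ]
blkNL [ 450.1 -212.9   66. ]
blkNR [ 494.6 -229.3   66. ]
blkFR [ 508.9 -187.4   66. ]
t: 1.1
tcp_pos: [482.1, -197.6, 256.2]
ee_rot: [-180.0, 0.0, 22.7]
contact_force: [1.0, -1.3, -0.2]
grip_width: 0.998
grasp_force: 0.0
```

```bash
cat > wp.py <<'E'
import sys,json
from h import *
n=sys.argv[1]
c=calibration('wrist');im=snapshot('wrist')[:,:,::-1]
json.dump({k:(v.tolist() if hasattr(v,'tolist') else v) for k,v in c.items()},open(f'pics/{n}.json','w'))
cv2.imwrite(f'pics/{n}.png',im)
cv2.imwrite(f'pics/{n}x.png',cv2.resize(im,(800,600),interpolation=cv2.INTER_CUBIC))
E
python3 wp.py w1
```

```text
(no output)
```

View pics/w1x.png

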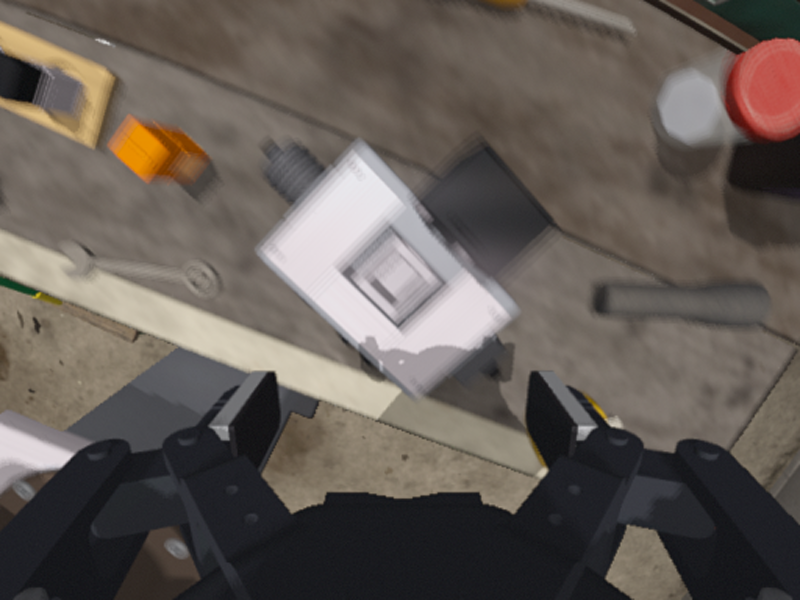

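The view is slightly motion-blurred: the deck corners are at about (360,143), (260,250), (418,397), (519,310) and the slot at (393,280). I'll retake it now the arm is still and crop it.

```bash
python3 wp.py w2
python3 - <<'E'
import cv2
a=cv2.imread('pics/w2.png')
cv2.imwrite('pics/w2c.png',cv2.resize(a[80:260,155:365],(700,600),interpolation=cv2.INTER_CUBIC))
E
```

```text
(no output)
```

View pics/w2c.png

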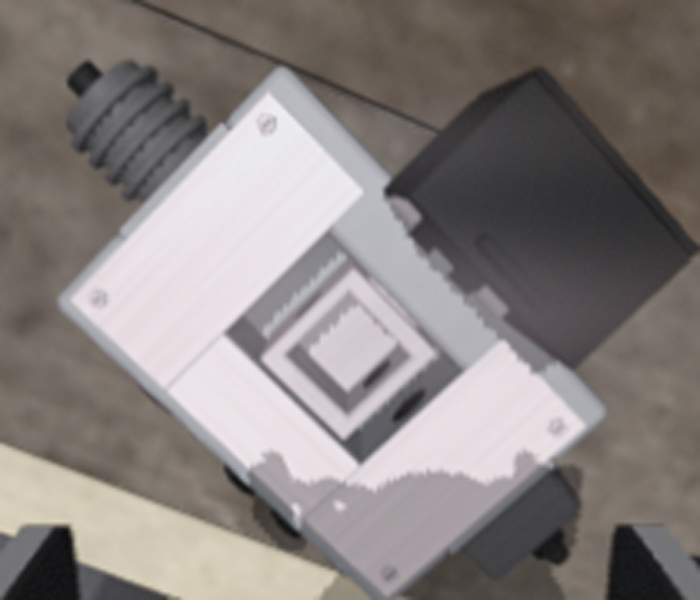

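```bash
cat > m.py <<'E'
from h import *
import json
c=json.load(open('pics/w2.json'));f=lambda u,v,z=66:pt(c,155+u*.3,80+v*.3,z)
B=np.array([f(*p) for p in[(348,266),(262,358),(346,440),(437,355)]])
W=np.array([f(*p) for p in[(347,289),(284,357),(347,412),(410,354)]])
D=np.array([f(*p) for p in[(283,68),(62,302),(385,598),(605,412)]])
S=np.array([f(*p) for p in[(333,232),(224,328),(358,467)]])
for n,P in(('blk',B),('well',W),('deck',D)):
    x=P[0]-P[1]+P[3]-P[2];y=P[1]-P[2]+P[0]-P[3]
    print(n,P.mean(0).round(1),np.linalg.norm(x)/2,np.linalg.norm(y)/2,np.degrees(np.arctan2(x[1],x[0])),np.degrees(np.arctan2(-y[0],y[1])))
print('slot y',np.linalg.norm(S[1]-S[2]),'x',np.linalg.norm(S[0]-S[1]),(S[0]+S[2])/2,np.degrees(np.arctan2(-(S[1]-S[2])[0],(S[1]-S[2])[1])))
E
python3 m.py; python3 -m creep '{"deltas":[[40,-40,0,0],[80,-80,0,0],[110,-120,0,0],[130,-160,0,0],[145,-200,0,0],[155,-240,0,0],[158,-270,0,0],[160,-270,0,0]]}'
```

```text
blk [ 479.2 -198.2   66. ] 45.03851423532388 43.8155775736734 -21.358501009515425 -22.6487906548602
well [ 479.8 -197.4   66. ] 32.01705458019829 31.28237248112382 -21.403354687823544 -21.53953902325476
deck [ 477.8 -194.8   66. ] 109.87417403648544 163.85581522100918 -23.1468219794276 -22.719643506973703
slot y 70.5125428025697 x 51.04030764221252 [ 479.61469952 -197.09791276   66.        ] -24.94723151673961
t: 2.2
tcp_pos: [524.0, 112.7, 256.1]
ee_rot: [-180.0, 0.0, 22.9]
contact_force: [0.8, 0.2, 0.7]
grip_width: 0.998
grasp_force: 0.0
```

```bash
python3 -m creep '{"deltas":[[6,-25,0,0],[12,-50,0,0],[18,-75,0,0],[18,-75,0,0],[18,-75,0,0],[18,-75,0,0],[18,-75,0,0],[18,-75,0,0]]}'; python3 wp.py w3
python3 - <<'E'
import cv2
a=cv2.imread('pics/w3.png')
cv2.imwrite('pics/w3c.png',cv2.resize(a[80:260,155:365],(700,600),interpolation=cv2.INTER_CUBIC))
E
```

```text
t: 3.2
tcp_pos: [512.4, 187.3, 256.3]
ee_rot: [180.0, -0.0, 22.7]
contact_force: [0.3, 0.5, -0.2]
grip_width: 1.0
grasp_force: 0.0
```

View pics/w3c.png

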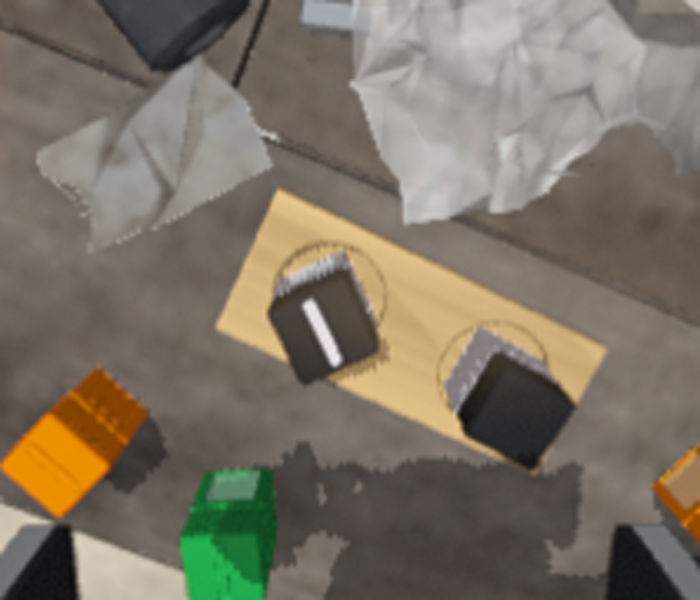

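The cell cap is centred near crop (325,328), with its bar running from (307,303) to (337,363). The blank cap is at (517,410).

Run:
```python
from h import *
import json
c=json.load(open('pics/w3.json'));f=lambda u,v,z=76:pt(c,155+u*.3,80+v*.3,z)
C=np.array([f(*p) for p in[(270,313),(345,266),(380,345),(304,384)]])
print(C.round(1),C.mean(0))
for i in range(4): d=C[(i+1)%4]-C[i];print(np.linalg.norm(d),np.degrees(np.arctan2(d[1],d[0])))
a,b=f(307,303,77),f(337,363,77);d=a-b;print('bar',(a+b)/2,np.linalg.norm(d),np.degrees(np.arctan2(d[1],d[0])))
print('blank',f(517,410))
S=np.array([f(*p,14) for p in[(278,190),(217,327),(607,350)]]);print('stand',(S[1]+S[2])/2,S)
```

```text
[[512.6 212.7  76. ]
 [537.2 195.4  76. ]
 [516.8 173.8  76. ]
 [493.9 192.6  76. ]] [515.12719573 193.63304877  76.        ]
30.007463909439554 -35.17173745110461
29.656361409031163 -133.4587955202051
29.607974317278547 140.59782811498602
27.426310035292893 46.87617350675591
bar [513.1642554  193.74524795  77.        ] 23.16901520676973 48.43702839940495
blank [513.8464022  120.32418408  76.        ]
stand [512.13434133 154.04729263  14.        ] [[546.57050947 227.75782156  14.        ]
 [485.434889   230.53801555  14.        ]
 [538.83379365  77.55656972  14.        ]]
```

```bash
python3 -m creep '{"deltas":[[4,-5,0,0.18],[4,-5,0,0.36],[4,-5,10,0.54],[4,-5,20,0.72],[4,-5,40,0.9],[4,-5,60,1.08],[4,-5,70,1.12],[4,-5,80,1.12]]}' 0.8 40; python3 -m creep '{"deltas":[[0,0,20,0],[0,0,40,0],[0,0,60,0],[0,0,75,0],[0,0,90,0],[0,0,97,0],[0,0,103,0],[0,0,103,0]]}'; python3 wp.py w4
```

```text
t: 4.25
tcp_pos: [514.1, 193.7, 175.9]
ee_rot: [180.0, 0.0, -41.4]
contact_force: [0.1, -0.7, 0.6]
grip_width: 0.9
grasp_force: 0.0
t: 5.25
tcp_pos: [514.1, 193.7, 73.2]
ee_rot: [180.0, 0.0, -41.4]
contact_force: [0.0, 0.5, -0.1]
grip_width: 0.895
grasp_force: 0.0
```

View pics/w4x.png

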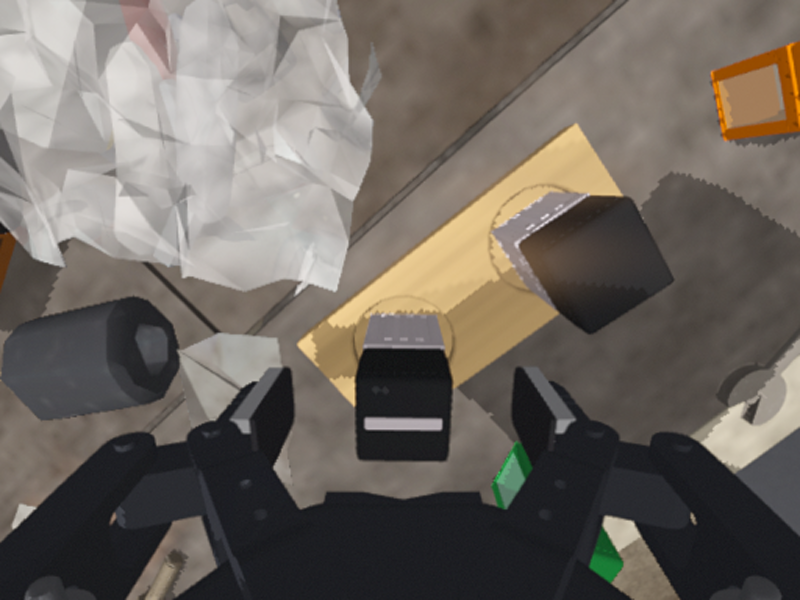

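The cap sits centred between the pads: cap at x=403, pads at 292 and 513, bar at (403,424) running along the closing axis. I'll close the gripper on it.

```bash
python3 - <<'E'
from h import *
import json
c=json.load(open('pics/w4.json'))
a=np.radians(-41.4)
for z in(76,78):
  p=pt(c,403*.64,424*.64,z)-[514.1,193.7,0];print(z,p[0]*np.cos(a)+p[1]*np.sin(a),p[0]*np.sin(a)-p[1]*np.cos(a))
for u,v in((356,460),(450,460),(358,349),(450,349)):
  p=pt(c,u*.64,v*.64,76)-[514.1,193.7,0];print(p[0]*np.cos(a)+p[1]*np.sin(a),p[0]*np.sin(a)-p[1]*np.cos(a))
E
python3 -m creep '{"deltas":[[0,0,0,0],[0,0,0,0],[0,0,0,0],[0,0,0,0],[0,0,0,0],[0,0,0,0],[0,0,0,0],[0,0,0,0]]}' -1 40
```

```text
76 -1.201875837475758 -0.1309128995709824
78 0.033585525609457045 -0.13641326137912343
-14.4255097107943 -15.234074986043945
-14.503401822356764 14.959451081592395
23.8697663146631 -13.326714949898456
23.81562070388999 13.699341947024003
t: 6.3
tcp_pos: [514.3, 193.8, 73.7]
ee_rot: [-180.0, -0.0, -41.4]
contact_force: [-0.9, -1.3, 5.6]
grip_width: 0.349
grasp_force: 39.6
```

```bash
python3 -m creep '{"deltas":[[0,0,-5,0],[0,0,-20,0],[0,0,-40,0],[0,0,-60,0],[0,0,-80,0],[0,0,-100,0],[0,0,-115,0],[0,0,-125,0]]}' -1 70; python3 -m creep '{"deltas":[[15,20,0,0],[47,63,0,-0.05],[85,115,0,-0.1],[122,167,0,-0.16],[160,218,0,-0.22],[198,269,0,-0.28],[224,304,0,-0.33],[233,317,0,-0.333]]}';python3 -m creep '{"deltas":[[0,0,0,0],[0,0,0,0],[0,0,0,0],[0,0,0,0],[0,0,0,0],[0,0,0,0],[0,0,0,0],[0,0,0,0]]}'; python3 wp.py w5
```

```text
t: 7.3
tcp_pos: [514.2, 193.8, 199.5]
ee_rot: [-180.0, -0.0, -41.4]
contact_force: [0.2, -0.5, -0.3]
grip_width: 0.333
grasp_force: 69.1
t: 8.3
tcp_pos: [478.5, -200.7, 198.3]
ee_rot: [180.0, -0.0, -22.5]
contact_force: [-0.6, 0.1, -0.5]
grip_width: 0.335
grasp_force: 69.4
t: 9.3
tcp_pos: [479.0, -198.1, 198.3]
ee_rot: [180.0, -0.0, -22.4]
contact_force: [-0.8, -0.8, -1.7]
grip_width: 0.338
grasp_force: 69.4
```

View pics/w5x.png

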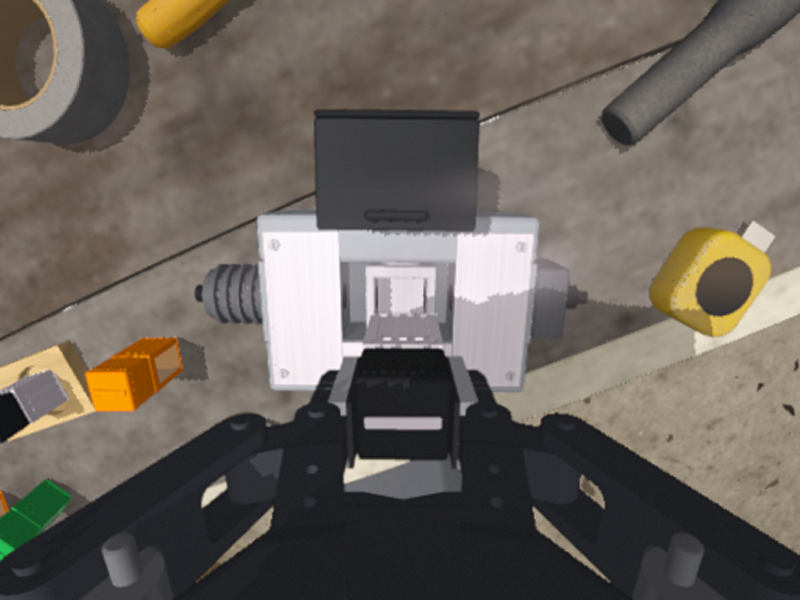

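The cell is held upright with its bar along the closing axis. The well mouth is ahead at about (400,295), and the deck is nearly square with the image. I'll enlarge this part to measure alignment.

Run:
```python
import cv2
a=cv2.imread('pics/w5.png')
cv2.imwrite('pics/w5c.png',cv2.resize(a[125:260,160:352],(800,562),interpolation=cv2.INTER_CUBIC))
```

```text
(no output)
```

View pics/w5c.png

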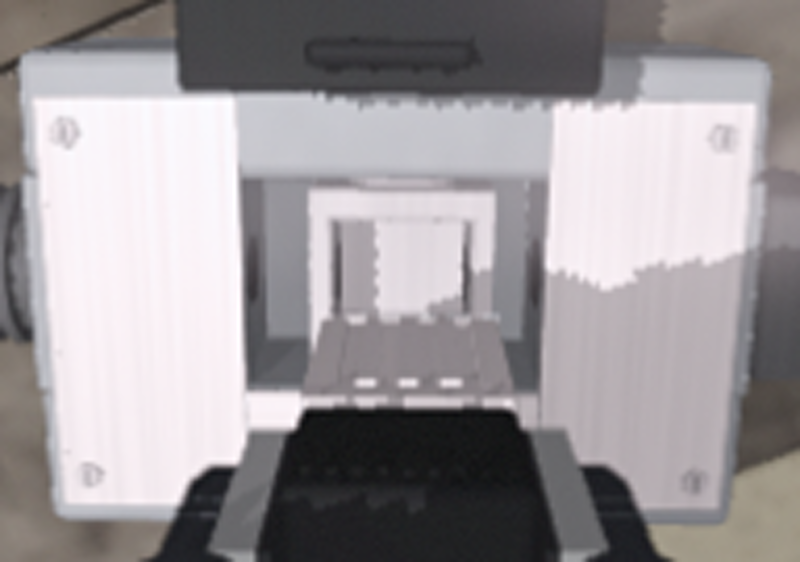

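Run:
```python
from h import *
import json
c=json.load(open('pics/w5.json'));f=lambda u,v,z=66:pt(c,160+u/4.1667,125+v/4.1667,z)
a=np.radians(-22.4);T=np.array([479.0,-198.1])
def tl(p): p=p[:2]-T;return np.array([p[0]*np.cos(a)+p[1]*np.sin(a),p[0]*np.sin(a)-p[1]*np.cos(a)]).round(2)
S=np.array([tl(f(*p)) for p in[(64,132),(723,138),(92,475),(694,482)]]);print('screws',S.tolist(),S.mean(0))
for i,j in((0,1),(2,3)): d=S[j]-S[i];print('yaw off',np.degrees(np.arctan2(d[0],d[1])))
for i,j in((2,0),(3,1)): d=S[j]-S[i];print('yaw off',np.degrees(np.arctan2(-d[1],d[0])))
for n,p in dict(wBL=(331,219),wBR=(472,218),wL=(331,310),blkBL=(309,190),blkBR=(496,189),slotBL=(243,178),slotBR=(552,178),slotFL=(246,390),slotFR=(542,390)).items(): print(n,tl(f(*p)))
z=198.3-67.3
for p in[(332,321),(500,319)]: print('cell',tl(f(*p,z)), tl(f(*p,z+1.5)))
print('cap',[tl(f(*p,z+42)) for p in[(305,410),(517,410)]])
```

```text
screws [[36.61, -76.65], [35.19, 71.57], [-47.39, -76.78], [-49.33, 70.97]] [-6.23   -2.7225]
yaw off -0.5488970306690246
yaw off -0.7522668366292801
yaw off -0.0886719689291947
yaw off -0.4067308358538521
wBL [ 16.52 -16.89]
wBR [16.75 15.28]
wL [ -5.15 -17.28]
blkBL [ 23.24 -21.76]
blkBR [23.46 20.62]
slotBL [ 26.02 -36.65]
slotBR [25.99 33.25]
slotFL [-25.08 -37.95]
slotFR [-25.1   32.67]
cell [ 12.36 -12.67] [ 12.83 -12.56]
cell [12.71 16.43] [13.17 16.3 ]
cap [array([ 12.64, -13.75]), array([12.62, 15.33])]
```

Run:
```python
from h import *
import json
a=cv2.imread('pics/w5.png',0);c=json.load(open('pics/w5.json'))
for r in(201,203,206,209,212,215,218,220): print(r,a[r,226:246],a[r,270:292])
al=np.radians(-22.4);X=np.array([np.cos(al),np.sin(al),0]);Y=np.array([np.sin(al),-np.cos(al),0])
T=np.array([479.0,-198.1,0]);
for s in(-1,1):
  for h,e in((1.5,15),(0,13.5),(42,15),(70,15)): print(s,h,px(c,T+X*e+Y*15*s*(e/15 if h==0 else 1)+[0,0,131+h]).round(1))
```

```text
201 [138 137 138 137 138 138 136 138 173 226 227 211 189 169 136 133 151 182
 208 209] [176 175 176 151 154 157 169 165 159 165 137 133 133 135 133 109  85  82
  83  93 142 180]
203 [138 137 136 137 137 137 137 138 174 226 209 144 131 134 135 135 133 128
 141 140] [154 155 141 135 133 134 134 134 133 130 133 132 134 134 132 102  82  81
  80  96 151 179]
206 [101 101 102 102 102 101 102 108 160 217 152 132 134 135 135 134 129 131
 136 134] [135 135 136 143 135 134 135 136 135 134 116 113 113 115 112  97  83  80
  79 101 164 178]
209 [ 86  86  86  90  95  96  94 100 138 156 136 135 135 136 137 134 125 134
 134 134] [135 135 134 134 135 135 134 136 136 136 133  97  85  85  85  84  83  80
  76 101 176 178]
212 [ 92  97  97  98  98  98  97 101 131 135 136 136 137 137 135 128 133 135
 135 132] [136 135 135 136 143 135 134 137 136 136 136 129  91  85  86  87  87  81
  77 104 174 177]
215 [ 97  97  98  99  98  98 101 126 135 135 136 137 137 136 135 125 128 127
 122 130] [142 129 127 122 121 137 135 136 136 138 136 134 116  90  87  86  86  85
  81 107 177 176]
218 [136 150 150 150 149 147 128 130 130 130 130 123 124 127 131 131 131 131
 131 135] [138 130 130 130 131 133 138 133 125 122 127 132 130 109 101 100 101  99
  99 125 176 176]
220 [241 240 240 240 240 238 199 194 191 192 191 188 191 191 189 188 186 152
 153 182] [170 167 168 165 143 145 164 165 165 165 168 172 171 159 156 166 166 167
 163 143 175 175]
-1 1.5 [236.2 199.1]
-1 0 [238.5 200.5]
-1 42 [230.9 219.5]
-1 70 [225.3 241. ]
1 1.5 [278.2 199.1]
1 0 [276.  200.5]
1 42 [283.6 219.5]
1 70 [289.3 240.9]
```

The cell hangs upright and is centred in y. The well is about 0.7 mm toward -y and 1 mm toward +x of the tool axis. I'll lower it to just above the deck.

```bash
python3 -m creep '{"deltas":[[1,-0.7,10,0.007],[1,-0.7,22,0.007],[1,-0.7,34,0.007],[1,-0.7,44,0.007],[1,-0.7,52,0.007],[1,-0.7,58,0.007],[1,-0.7,60,0.007],[1,-0.7,60,0.007]]}'; python3 -m creep '{"deltas":[[0,0,1,0],[0,0,2,0],[0,0,3,0],[0,0,4,0],[0,0,5,0],[0,0,5.5,0],[0,0,6,0],[0,0,6,0]]}'
```

```text
t: 10.35
tcp_pos: [480.3, -197.9, 138.4]
ee_rot: [180.0, -0.0, -22.8]
contact_force: [0.7, -0.1, -1.7]
grip_width: 0.34
grasp_force: 69.4
t: 11.35
tcp_pos: [480.2, -197.8, 132.3]
ee_rot: [-180.0, 0.0, -22.8]
contact_force: [0.2, 0.7, -1.5]
grip_width: 0.343
grasp_force: 69.4
```

```bash
python3 -m creep '{"deltas":[[0,0,0.5,0],[0,0,1,0],[0,0,1.5,0],[0,0,2,0],[0,0,2.5,0],[0,0,3,0],[0,0,3.5,0],[0,0,3.5,0]]}'
```

```text
t: 12.35
tcp_pos: [480.1, -197.8, 128.8]
ee_rot: [-180.0, 0.0, -22.8]
contact_force: [0.4, 0.1, -0.4]
grip_width: 0.335
grasp_force: 69.4
```

```bash
python3 -m creep '{"deltas":[[0,0,0.5,0],[0,0,1,0],[0,0,1.5,0],[0,0,2,0],[0,0,2.5,0],[0,0,3,0],[0,0,3.5,0],[0,0,4,0]]}'; python3 -m creep '{"deltas":[[0,0,0.5,0],[0,0,1,0],[0,0,1.5,0],[0,0,2,0],[0,0,2.5,0],[0,0,3,0],[0,0,3,0],[0,0,3,0]]}'
```

```text
t: 13.35
tcp_pos: [480.2, -197.8, 124.7]
ee_rot: [180.0, 0.0, -22.8]
contact_force: [0.3, 0.0, -1.8]
grip_width: 0.335
grasp_force: 69.4
t: 14.35
tcp_pos: [480.2, -197.9, 121.8]
ee_rot: [180.0, 0.0, -22.8]
contact_force: [0.3, -0.6, -1.4]
grip_width: 0.341
grasp_force: 69.4
```

```bash
python3 -m creep '{"deltas":[[0,0,0.5,0],[0,0,1,0],[0,0,1.5,0],[0,0,2,0],[0,0,2.5,0],[0,0,3,0],[0,0,3,0],[0,0,3,0]]}'; python3 -m creep '{"deltas":[[0,0,0.5,0],[0,0,1,0],[0,0,1.5,0],[0,0,2,0],[0,0,2.5,0],[0,0,3,0],[0,0,3,0],[0,0,3,0]]}'
```

```text
t: 15.35
tcp_pos: [480.2, -197.8, 118.8]
ee_rot: [180.0, 0.0, -22.8]
contact_force: [-0.8, 0.5, -0.3]
grip_width: 0.338
grasp_force: 69.4
t: 16.35
tcp_pos: [479.9, -197.7, 115.7]
ee_rot: [-180.0, 0.0, -22.8]
contact_force: [-4.5, 2.4, -0.6]
grip_width: 0.338
grasp_force: 69.7
```

```bash
python3 -m creep '{"deltas":[[-0.2,0,0.5,0],[-0.4,0,1,0],[-0.5,0,1.5,0],[-0.5,0,2,0],[-0.5,0,2.5,0],[-0.5,0,3,0],[-0.5,0,3,0],[-0.5,0,3,0]]}'; python3 -m creep '{"deltas":[[0,0,0.5,0],[0,0,1,0],[0,0,1.5,0],[0,0,2,0],[0,0,2.5,0],[0,0,3,0],[0,0,3,0],[0,0,3,0]]}'
```

```text
t: 17.35
tcp_pos: [479.6, -197.6, 112.7]
ee_rot: [-180.0, 0.0, -22.8]
contact_force: [-4.9, 1.7, -1.0]
grip_width: 0.339
grasp_force: 69.6
t: 18.35
tcp_pos: [479.6, -197.6, 109.8]
ee_rot: [-180.0, 0.0, -22.8]
contact_force: [-4.3, 2.0, 1.2]
grip_width: 0.34
grasp_force: 69.6
```

```bash
python3 -m creep '{"deltas":[[-0.2,0,0.5,0],[-0.3,0,1,0],[-0.3,0,1.5,0],[-0.3,0,2,0],[-0.3,0,2.5,0],[-0.3,0,3,0],[-0.3,0,3.5,0],[-0.3,0,4,0]]}'; python3 -m creep '{"deltas":[[0,0,0.5,0],[0,0,1,0],[0,0,1.5,0],[0,0,2,0],[0,0,2.5,0],[0,0,3,0],[0,0,3,0],[0,0,3,0]]}'
```

```text
t: 19.35
tcp_pos: [479.5, -197.6, 105.8]
ee_rot: [180.0, -0.0, -22.8]
contact_force: [-3.9, 2.6, 2.1]
grip_width: 0.338
grasp_force: 69.6
t: 20.35
tcp_pos: [479.5, -197.5, 102.7]
ee_rot: [-180.0, 0.0, -22.8]
contact_force: [-3.3, 1.4, -0.4]
grip_width: 0.335
grasp_force: 69.6
```

```bash
python3 -m creep '{"deltas":[[0,0,0.3,0],[0,0,0.6,0],[0,0,0.9,0],[0,0,1.2,0],[0,0,1.5,0],[0,0,1.8,0],[0,0,2,0],[0,0,2,0]]}'; python3 -m creep '{"deltas":[[0,0,0.2,0],[0,0,0.4,0],[0,0,0.6,0],[0,0,0.8,0],[0,0,1,0],[0,0,1,0],[0,0,1,0],[0,0,1,0]]}'
```

```text
t: 21.35
tcp_pos: [479.5, -197.6, 100.8]
ee_rot: [180.0, -0.0, -22.8]
contact_force: [-2.1, 1.0, 0.8]
grip_width: 0.341
grasp_force: 69.6
t: 22.35
tcp_pos: [479.4, -197.6, 99.8]
ee_rot: [-180.0, 0.0, -22.8]
contact_force: [-3.0, 0.4, 1.4]
grip_width: 0.343
grasp_force: 69.9
```

```bash
python3 -m creep '{"deltas":[[0,0,0.2,0],[0,0,0.4,0],[0,0,0.6,0],[0,0,0.8,0],[0,0,0.8,0],[0,0,0.8,0],[0,0,0.8,0],[0,0,0.8,0]]}'
```

```text
t: 23.35
tcp_pos: [479.5, -197.6, 99.7]
ee_rot: [180.0, -0.0, -22.8]
contact_force: [-6.3, 2.8, 19.3]
grip_width: 0.34
grasp_force: 72.3
```

The cell is on the floor of the well: 19 N, and the height matches. I'll relax, release and rise.

```bash
python3 -m creep '{"deltas":[[0,0,-0.3,0],[0,0,-0.5,0],[0,0,-0.5,0],[0,0,-0.5,0],[0,0,-0.5,0],[0,0,-0.5,0],[0,0,-0.5,0],[0,0,-0.5,0]]}'; python3 -m creep '{"deltas":[[0,0,0,0],[0,0,0,0],[0,0,0,0],[0,0,0,0],[0,0,0,0],[0,0,0,0],[0,0,0,0],[0,0,0,0]]}' 0.4; python3 -m creep '{"deltas":[[0,0,-10,0],[0,0,-25,0],[0,0,-45,0],[0,0,-70,0],[0,0,-95,0],[0,0,-115,0],[0,0,-120,0],[0,0,-120,0]]}'; python3 wp.py w6
python3 - <<'E'
import cv2
a=cv2.imread('pics/w6.png')
cv2.imwrite('pics/w6c.png',cv2.resize(a[20:290,120:392],(600,595),interpolation=cv2.INTER_CUBIC))
E
```

```text
t: 24.35
tcp_pos: [479.5, -197.6, 99.7]
ee_rot: [-180.0, -0.0, -22.8]
contact_force: [-4.2, 1.8, 8.2]
grip_width: 0.339
grasp_force: 70.4
t: 25.35
tcp_pos: [479.5, -197.5, 99.5]
ee_rot: [-180.0, -0.0, -22.8]
contact_force: [0.1, -0.2, 0.6]
grip_width: 0.701
grasp_force: 0.0
t: 26.35
tcp_pos: [479.4, -197.6, 219.9]
ee_rot: [180.0, -0.0, -22.8]
contact_force: [0.6, -0.1, -0.2]
grip_width: 0.699
grasp_force: 0.0
```

View pics/w6c.png

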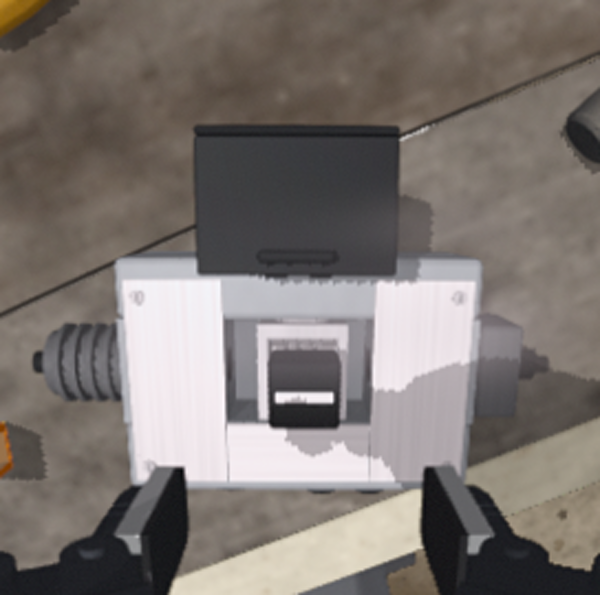

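The cell stands square in the well with its bar along the light path. The hood's open top spans crop rows 125–273 and columns 195–400, and its back edge is at row 127. I'll measure where the back of the hood is.

Run:
```python
from h import *
import json
c=json.load(open('pics/w6.json'));f=lambda u,v,z:pt(c,120+u/2.206,20+v/2.206,z)
a=np.radians(-22.8);T=np.array([479.4,-197.6])
def tl(p): p=p[:2]-T;return np.array([p[0]*np.cos(a)+p[1]*np.sin(a),p[0]*np.sin(a)-p[1]*np.cos(a)]).round(1)
for z in(140,147,155):print(z,[tl(f(*p,z)) for p in[(195,127),(400,127),(198,273),(397,273)]])
```

```text
140 [array([ 98.4, -33.8]), array([98.3, 30.3]), array([ 53. , -34.7]), array([53., 31.])]
147 [array([ 97.4, -32.6]), array([97.3, 29.2]), array([ 53.6, -33.5]), array([53.6, 29.9])]
155 [array([ 96.2, -31.2]), array([96.2, 28. ]), array([ 54.3, -32.1]), array([54.3, 28.7])]
```

```bash
python3 - <<'E'
from h import *
import json
k=.64;c=calibration('side');w=json.load(open('pics/w2.json'))
for z in(100,200):print('jar lid',z,pt(c,620*k,505*k,z).round(),pt(w,775*k,85*k,z).round())
for z in(200,260):print('bottle cap',z,pt(c,680*k,495*k,z).round())
print('tube',pt(c,570*k,420*k,15).round(),'tape',pt(c,552*k,350*k,40).round())
E
python3 -m creep '{"deltas":[[0,0,0,0],[25,0,0,0],[55,0,0,0],[85,0,0,0],[110,-1,0,0],[125,-2,0,0],[130,-2,0,0],[130,-2,0,0]]}' -1 40
```

```text
jar lid 100 [ 694. -368.  100.] [ 703. -358.  100.]
jar lid 200 [ 650. -447.  200.] [ 647. -288.  200.]
bottle cap 200 [ 700. -439.  200.]
bottle cap 260 [ 666. -488.  260.]
tube [ 711. -164.   15.] tape [713. -48.  40.]
t: 27.4
tcp_pos: [599.6, -245.8, 219.2]
ee_rot: [-180.0, 0.1, -22.8]
contact_force: [0.7, -0.6, -0.1]
grip_width: 0.0
grasp_force: 0.0
```

```bash
python3 -m creep '{"deltas":[[0,0,10,0],[0,0,25,0],[0,0,40,0],[0,0,55,0],[0,0,66,0],[0,0,71,0],[0,0,71,0],[0,0,71,0]]}'; python3 -m creep '{"deltas":[[-12,0,0,0],[-20,0,0,0],[-26,0,-5,0],[-32,0,-9,0],[-38,0,-12,0],[-44,0,-15,0],[-50,0,-17,0],[-56,0,-18,0]]}'
```

```text
t: 28.4
tcp_pos: [600.4, -246.1, 149.0]
ee_rot: [180.0, -0.0, -22.8]
contact_force: [-0.6, -0.4, -0.4]
grip_width: -0.001
grasp_force: 0.0
t: 29.4
tcp_pos: [548.4, -224.3, 166.8]
ee_rot: [-180.0, -0.0, -22.8]
contact_force: [1.5, 0.0, 3.2]
grip_width: -0.0
grasp_force: 1.7
```

```bash
python3 -m creep '{"deltas":[[-8,0,-1,0],[-17,0,-1,0],[-25,0,0,0],[-34,0,2,0],[-44,0,5,0],[-52,0,9,0],[-61,0,15,0],[-68,0,21,0]]}'; python3 -m creep '{"deltas":[[-2,0,2,0],[-4,0,4,0],[-5,0,5,0],[-6,0,6,0],[-6,0,6,0],[-6,0,6,0],[-6,0,6,0],[-6,0,6,0]]}'
```

```text
t: 30.4
tcp_pos: [484.9, -197.7, 144.9]
ee_rot: [-180.0, 0.0, -22.8]
contact_force: [-1.7, -1.3, 1.1]
grip_width: -0.001
grasp_force: 0.8
t: 31.4
tcp_pos: [480.2, -195.7, 139.5]
ee_rot: [-180.0, -0.0, -22.8]
contact_force: [-0.3, 0.4, -0.1]
grip_width: 0.003
grasp_force: 0.0
```

```bash
python3 -m creep '{"deltas":[[-3,0,0.3,0],[-5,0,0.6,0],[-5,0,0.9,0],[-5,0,1.2,0],[-5,0,1.5,0],[-5,0,1.8,0],[-5,0,2,0],[-5,0,2,0]]}'
```

```text
t: 32.4
tcp_pos: [475.6, -193.8, 137.9]
ee_rot: [180.0, -0.0, -22.8]
contact_force: [-3.9, 1.2, 12.6]
grip_width: -0.0
grasp_force: 6.2
```

The hood is on its stop: 12.6 N at a tip height of 112.9 mm, against 113 mm expected when shut. I'll retreat and hand in.

```bash
python3 -m creep '{"deltas":[[0,0,-2,0],[0,0,-10,0],[0,0,-25,0],[0,0,-45,0],[0,0,-65,0],[0,0,-80,0],[0,0,-80,0],[0,0,-80,0]]}'
python3 - <<'E'
from h import *
# shut-hood check: roof outline predicted vs dark pixels in side view
c=calibration('side');im=cv2.cvtColor(snapshot('side'),cv2.COLOR_RGB2GRAY)
a=np.radians(-22.6);O=np.array([479.6,-197.0,0]);X=np.array([np.cos(a),np.sin(a),0]);Y=np.array([-np.sin(a),np.cos(a),0])
P=lambda x,y,z:px(c,O+X*x+Y*y+[0,0,z])
g=lambda p:im[int(round(p[1])),int(round(p[0]))]
print('roof',[g(P(x,y,113)) for x in(-28,0,30) for y in(-28,0,28)],'deck just in front',[g(P(-40,y,66)) for y in(-28,0)],'old open hood place',[g(P(95,y,130)) for y in(-20,0,20)])
print(robot.sign_off())
E
```

```text
t: 33.4
tcp_pos: [475.3, -193.7, 217.2]
ee_rot: [-180.0, 0.0, -22.8]
contact_force: [-0.1, 0.7, 0.6]
grip_width: 0.0
grasp_force: 0.0
roof [np.uint8(11), np.uint8(15), np.uint8(30), np.uint8(26), np.uint8(32), np.uint8(32), np.uint8(29), np.uint8(32), np.uint8(29)] deck just in front [np.uint8(173), np.uint8(15)] old open hood place [np.uint8(95), np.uint8(80), np.uint8(103)]
the job is handed in; nothing more can be done
None
```

The job is handed in at about 33 s with no verdict returned: the reference cell is fully home in the well with its clear faces along the light path, the hood is shut on its stop, and the blank was left in the stand.

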